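# Clamp a glued bud vase in a trigger press

### The job

Set the square glued wooden vase in the mouth of the press's rail and slide its foot under the lips, fully home against the end stop so that the sprung bump clicks up behind it. Then pump the trigger, without pushing the ram or its pad by hand, until the pad touches the vase and its spring is about half pressed in, never all the way. The press has no lock, so finish still holding the trigger squeezed with the pad pressing on the vase; leave the other things on the table where they are.

Things in the scene. Friction and masses are not known exactly. Their poses are not given: they have to be found in the camera images.
- vase_mid (a point): Centre of the loose square wooden bud vase, 52.5 mm above its underside. Body 44 x 44 mm, 95 mm tall, on a 10 mm thick foot 44 mm long in the vase's x and 64 mm in its y (sticks out 10 mm at each y side); 105 mm tall in all, 0.1 to 0.21 kg, upright on the table. A glue seam at y = 0 and a dark bore on top are drawn. Either way round (half turn) is right.
- vase: The same square vase, origin at the centre of its underside.
- rail_home (a point): Point on the rail's floor, 10 mm above the table, where the centre of the vase's underside belongs. Fixed to the press (screwed to the table; place and yaw vary), whose frame has these axes: x the way the vase slides in, y the way the ram pushes, z up. The vase's x goes along this x (or half a turn about). End stop 8 mm tall with its face at x = +23.5 mm.
- rail_lip (a point): Middle of the rail's entrance (x = -37 mm from rail_home, on its floor, same axes). The rail runs from here to x = +37: side walls 34 mm either side of the centre line, lips overhanging inward to 26 mm from it, 12 mm of room under them (2 mm over the foot), lips' top 17 mm above the floor. Flared guides, 12 mm tall, narrow from about 46 mm half width at x = -76 to 34 mm here.
- rail_mouth (a point): Point on the rail's floor (10 mm above the table) 105 mm before rail_home (x = -105 mm, same axes), on the open flat board before the guides (x -155 to -76, y -44 to +60 mm): the vase can be set down here, then slid 105 mm along +x.
- click_bump (a point): Top of the sprung steel dome in the middle of the rail's floor, 31 mm before rail_home; stands 2.5 mm out of the floor and is pressed flat by about 2 N. Pushing the foot over it takes a few N (more if the vase is also pressed down: let it skim the floor); it pops up behind the foot when the vase is home.
- anvil (a point): Middle of the upright steel anvil's face, at y = +23.5 mm (1.5 mm from a centred vase), 17 to 81 mm above the rail's floor, x from -20 to +24 mm, with a flare before it from x = -40. The vase is pressed against it.
- trigger_grip (a point): Grip point on the upright trigger lever (18 mm wide along the press's x, 10 to 12 mm thick along y), 70 mm above its hinge; at rest 175 mm above the table and 155 mm from the rail's centre line on its -y side, at x = 0. The lever's top is 20 mm above this point. Push its front (+y) face towards the pistol grip, squeeze both together, or pinch and pull it. Axes turn with the lever.
- pistol_grip (a point): Middle of the fixed black pistol grip behind (-y of) the trigger, as high as trigger_grip: 26 mm wide in x, 14 mm thick in y, top 195 mm above the table. Its front face is 43 mm behind the trigger's centre line at rest; trigger and grip measure 62 mm over their outer faces. Grey cheeks around the mechanism below rise to 112 mm above the table.
- trigger (a joint): Trigger angle, rad: 0 at rest, to 0.35 (end of stroke) as its top goes to the pistol grip (-y). Hinge along x, 105 mm above the table; its return spring takes 2 to 4 N at the grip point, the whole squeeze up to about 15 N. It drives the ram 44 mm per rad by a ratchet of 7 mm pitch after 0 to 7 mm of idle motion; a full pump gains 7 to 15 mm. Let back, the ram stays, held by 4 N of friction only.
- ram (a joint): Advance of the toothed ram towards the vase, m, 0 to 0.075; starts between 0.017 and 0.037. The pad meets a vase centred at rail_home at about 0.055; with the vase against the anvil (1.5 mm on) the spring starts to be pressed in at about 0.0565. The robot may not push it directly.
- pad (a joint): How far the rubber pad (32 mm disc) at the ram's front is pressed in on its spring, m: 0 free, 0.015 all the way (crushing); 1.6 N per mm. If the trigger is let go, the ram slips back until only 1 to 3 mm is left. One full pump after the touch can press it all the way in, so the last pump is stopped part-way.
- pad_face (a point): Centre of the pad's front face, 55 mm above the table, facing the vase.
- round_vase: Bystander: round terracotta vase, 68 mm wide, 130 mm tall, origin under its centre.
- glue: Bystander: white bottle of glue, 52 mm wide, 130 mm tall, origin under its centre.
- glue_brush: Bystander: brush lying on the table, 170 mm long.
Things that resemble listed ones, but are neither listed nor needed, are in the scene too. Leave any purple look-alike of the vase alone.

How it is judged (in metres and radians):
On the way, in this order (a step that is already met when the one before it is completed fails the run):
1. the vase stands fully home on the rail, its foot behind the click bump (x of vase in the frame of rail_home between -0.003 and 0.004 m and y of vase in the frame of rail_home between -0.004 and 0.004 m and height (world z) of vase between 0.007 and 0.014 m and angle between vase's own z axis and vertical below 0.08 rad), for 0.3 s.
2. the pad touches the vase (contact force between pad and vase above 0.5 N), for 0.1 s.
At the end, for the whole second after the job is handed in: The vase stands upright and home on the rail (within -3 to +4 mm along it, 4 mm across), touched by the pad with more than 5 N and not by the robot; the pad's spring is pressed in 4.5 to 10.5 mm of its 15 mm, and the robot still holds the trigger squeezed (more than 0.03 rad, in contact) (value of joint pad between 0.0045 and 0.0105 m and contact force between pad and vase above 5 N and value of joint trigger above 0.03 rad and contact force between any of the fingers, the arm and trigger above 0.5 N and contact force between each of the fingers, the arm and vase below 0.2 N and x of vase in the frame of rail_home between -0.003 and 0.004 m and y of vase in the frame of rail_home between -0.004 and 0.004 m and angle between vase's own z axis and vertical below 0.08 rad and linear speed of vase below 0.02 m/s); the arm keeps its last pose, push and grip.
It fails at once if the pad's spring is pressed in all the way (over 13 mm): the vase is crushed (value of joint pad above 0.013 m).
It fails at once if the robot pushes the ram or pad directly (contact force between any of the fingers, the arm and ram above 1 N).
It fails at once if a bystander is moved more than 30 mm (distance of any of round_vase, glue, glue_brush from where it was at the start of the episode above 0.03 m).
It also fails if it takes over 61 s, if anything falls off the work surface, if the arm or the gripper's body presses on something with over 40 N, if the wrist force passes 120 N, or if a joint passes its speed limit or range.

### The arm

A 6-joint arm with a two-finger parallel gripper is mounted at the origin on the work surface. World frame = base frame: x ahead of the robot, y to its left, z up, the work surface at z = 0. Lengths are in m, angles in degrees, forces in N, time in s.
With the tool pointing down it reaches from about 0.25 to 0.85 m from the base axis. Payload 12.5 kg.
Tool frame: the origin (TCP) lies at the very end of the fingers, on their centre line; the grasp point (between the pads) lies 19 mm behind it; z points along the fingers, y is the direction in which the jaws open and shut (so a half turn about z gives the same grasp; the last joint's range is limited). The gripper opens to 93 mm and grips with 3 to 60 N. Pads are 15 mm wide; open, the fingers measure 128 mm over their backs; the gripper's body (75 mm by 188 mm) begins 65 mm behind the grasp point.
Start: joints at [-70.451, 20.094, 94.641, -0, 65.266, -4.847], TCP at [0.227, -0.501, 0.219] pointing down, gripper open.
Joint ranges: [-157.81, 157.81], [-45, 120.19], [0.68, 151.7], [-89.99, 269.99], [4.06, 180], [-164.3, 164.3]. Speed limits (degrees/s): [127.2, 127.2, 159.86, 180, 180, 180].

### API

Orientations are given as [roll, pitch, yaw] about the fixed x, y, z axes, in that order (R = Rz(yaw) Ry(pitch) Rx(roll)).
In Python, from bench import * gives the robot as it stands.
- The arm moves only by the shell command python3 -m handwheel 'ROWS' [FORCE]. ROWS is JSON, a list of rows, each a list of 3 entries, a list of its own where there are three numbers: the shift along the tool's x, y, z in cm, then the turn about the tool's z in degrees, then the closure, from -1 (fully open) to 1 (shut), so that 0 is half open. In form: [[[dx, dy, dz], spin, claw], ...]. A call has 1 to 5 rows; each row is the pose to reach, as a shift and turn from the pose commanded when the call began, along the tool's axes at that moment; what a row does not reach only later rows make up. A row lasts 1/12 s, in which the tool goes at most 41.7 mm and 7.16 degrees, less where a joint would pass 70% of its speed; a pose out of reach is approached as far as the arm can. A call with a gripper value outside its range is refused whole. The fingers move at their own pace and stop on an object; FORCE is the grip in N (left out, the last holds). Time passes only in rows, so rows that repeat a pose let the fingers close. It gives the time, the measured TCP pose, the force and the opening at its end, in the units of the state.
- get_state(): the state, without advancing time (a new reading comes with each control period).
- capture(name): name is "scene" or "top" or "wrist"; returns a dict with "img" (480x640x3 uint8, blue, green, red), "range_z" (480x640 float32, m along the optical axis (not along the pixel's ray), 0 where there is no reading), "mtx" (3x3 intrinsics, pixels), "rvec" (rotation vector, rad) and "tvec" (3), from world to camera coordinates, as OpenCV has them. Camera axes: x right, y down, z forward; pixel columns grow to the right and rows downward; lengths in m; the calibration is good to about 2 mm. A picture is of the moment at which its call begins.
- close_job(): hands the job in, once; it reports no verdict.
Trained networks look in a picture, given as the dict that the camera call returned (one of the last four; its "shot" number tells which), for a name from the list of things; names that differ only in an ending like _2 or _b are one class to them, and where a whole thing is asked for, a point or a joint stands for the part that bears it (a point fixed in the world has none). Each returns a list of dicts, best first, with "p" (0 to 1); they miss things now and then, are a little off and sometimes report something else, mostly with a low value. They report only what shows in the picture. A call takes as long as a camera call. They do not tell look-alikes from the thing itself.
- masks_of(target, picture): "region" (480x640 bool, what is visible of it) and "bbox" ([left, top, right, bottom] in pixels, round what is visible of it).
The state is a dict: "t": time; "joint_positions": joint angles; "joint_velocities": joint speeds; "joint_torque": joint torques, N m; "position": TCP position; "tcp_rot": TCP orientation; "wrist_force": force on the tool from outside, world axes, zero at the start; "ft_torque": the same for the moment, N m; "width": finger opening in m.
Only numpy, scipy, OpenCV 4.12 (cv2) and the standard library are available. Lean on these libraries where they do the work, as an engineer would, in place of code of your own. Each camera call takes 0.05 s, during which the arm holds its last target. There are 200 camera calls.

## Working session

There is one attempt and no reset: what is moved stays moved. The work goes in short steps, Python scripts to look and compute and a shell command to move; the robot and the scene stay as the last step left them, time stands still between calls to the robot, and variables do not carry over. Pictures are saved under pics/ and viewed, about 8 in all and at most 12, crops included, and the job is handed in when it is done.

```bash
mkdir -p pics
cat > h.py <<'E'
from bench import *
import numpy as np, cv2
def pts(c):
    z=c["range_z"]; v,u=np.mgrid[0:480,0:640]; K=np.array(c["mtx"])
    P=np.stack([(u-K[0,2])/K[0,0]*z,(v-K[1,2])/K[1,1]*z,z],-1)
    R=cv2.Rodrigues(np.array(c["rvec"],float))[0]; t=np.array(c["tvec"],float).ravel()
    W=(P-t)@R; W[z==0]=np.nan
    return W
E
python3 - <<'E'
from h import *
s=get_state(); print(s)
ims=[]
for n in("scene","top"):
    c=capture(n); W=pts(c); cv2.imwrite(f"pics/{n}.png",c["img"]); np.savez(f"{n}.npz",W=W,img=c["img"],mtx=c["mtx"],rvec=c["rvec"],tvec=c["tvec"])
    for t in("vase","trigger","pistol_grip","ram","pad","round_vase","glue","glue_brush","anvil"):
        try:
            for m in masks_of(t,c)[:3]:
                w=W[m["region"]]; print(n,t,round(m["p"],2),m["bbox"],np.nanmedian(w,0).round(3),np.nanpercentile(w,2,axis=0).round(3),np.nanpercentile(w,98,axis=0).round(3))
        except Exception as e: print(n,t,e)
E
```

```text
{'t': 0.0, 'joint_positions': array([-7.04514191e+01,  2.01229935e+01,  9.46771902e+01,  1.00259466e-03,
        6.52650527e+01, -4.84628331e+00]), 'joint_velocities': array([-0.00848088, -0.01529198, -0.01936927,  0.01547119,  0.03245765,
        0.00850205]), 'joint_torque': array([ 2.09668833e-03, -4.97312164e+01, -2.85251856e+01,  7.00183399e-02,
        2.56497588e-02, -6.88542855e-05]), 'position': array([ 0.22708268, -0.50055527,  0.21811268]), 'tcp_rot': array([-1.79935074e+02, -6.41822260e-03,  2.43944405e+01]), 'wrist_force': array([-0.31198514, -0.0360747 , -0.40474931]), 'ft_torque': array([-0.00546415, -0.01373379,  0.00798337]), 'width': 0.09254973274945073}
scene vase 0.95 [365.8, 211.8, 402.8, 263.5] [0.512 0.305 0.068] [0.475 0.278 0.003] [0.521 0.337 0.108]
scene vase 0.68 [328.7, 180.1, 357.0, 234.3] [0.429 0.206 0.069] [0.387 0.183 0.002] [0.442 0.231 0.108]
scene trigger 0.74 [157.3, 221.1, 172.3, 256.9] [ 0.622 -0.141  0.154] [ 0.465 -0.212  0.002] [ 0.627 -0.138  0.199]
scene trigger 0.5 [373.3, 209.5, 403.9, 260.1] [0.512 0.305 0.066] [0.475 0.279 0.001] [0.52
[... 2192 characters left out ...]
  0.009] [ 0.647 -0.043  0.075]
top pad 0.24 [336.8, 206.4, 485.1, 300.0] [ 0.601 -0.019  0.013] [ 0.488 -0.215  0.006] [0.676 0.073 0.188]
top round_vase 0.77 [202.5, 173.7, 236.0, 205.8] [0.701 0.343 0.088] [0.682 0.32  0.02 ] [0.73  0.373 0.134]
top round_vase 0.52 [338.3, 208.8, 484.2, 298.8] [ 0.601 -0.019  0.013] [ 0.487 -0.215  0.005] [0.675 0.073 0.191]
top round_vase 0.47 [394.9, 220.0, 409.5, 237.0] [ 0.627 -0.051  0.063] [ 0.613 -0.07   0.009] [ 0.645 -0.043  0.075]
top glue_brush 0.83 [158.4, 211.3, 183.6, 282.1] [0.608 0.465 0.019] [0.513 0.44  0.003] [0.672 0.484 0.025]
top anvil 0.93 [338.3, 208.1, 484.4, 298.5] [ 0.601 -0.02   0.013] [ 0.488 -0.216  0.005] [0.676 0.073 0.19 ]
```

Run:
```python
import cv2,numpy as np
s=cv2.imread("pics/scene.png");t=cv2.imread("pics/top.png")
a=cv2.resize(s[165:365,110:510],(800,400)); b=cv2.resize(t[160:360,140:500],(800,444))
cv2.imwrite("pics/a.png",a);cv2.imwrite("pics/b.png",b)
```

```text
(no output)
```

View pics/a.png

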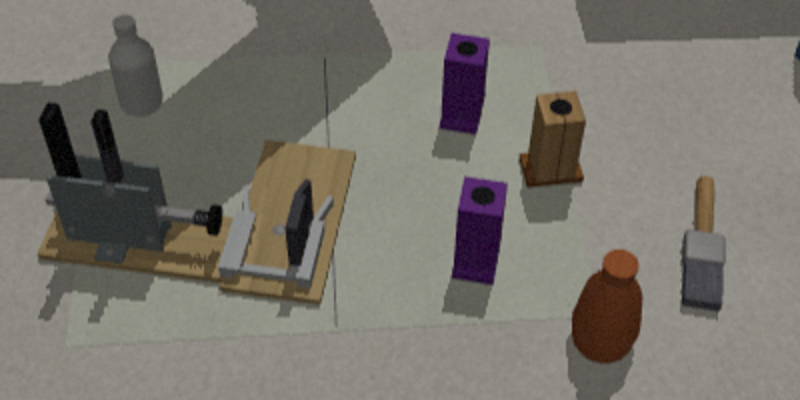

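View pics/b.png

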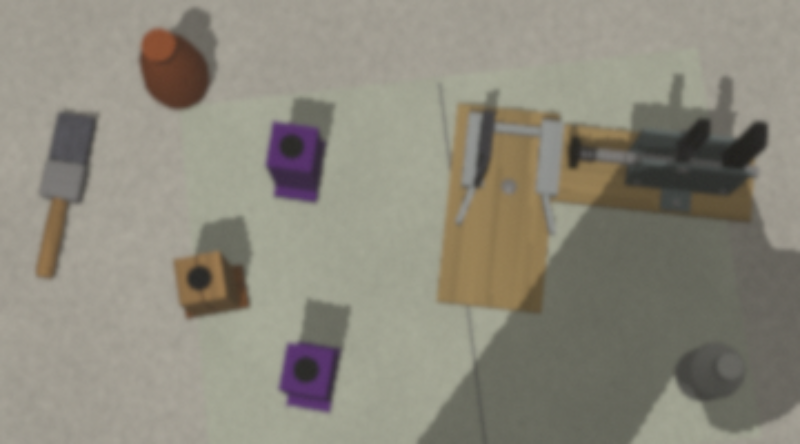

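The scene image shows the wooden vase at about (555,135) of the crop, with two purple look-alikes left of it. The press is at lower left: rail mouth towards the robot, ram pushing towards +y. In the top view the vase is at (205,285), the board spans (440–560,105–310), and the trigger and pistol grip are at (690,140) and (745,145). Next I fit the poses.

Run:
```python
import numpy as np,cv2
for n in("top","scene"):
    d=np.load(n+".npz"); W=d["W"]; X,Y,Z=W[...,0],W[...,1],W[...,2]
    def rect(m,l):
        p=(W[m][:,:2]*1000).astype(np.float32); r=cv2.minAreaRect(p); print(n,l,len(p),np.round(r[0],1),np.round(r[1],1),round(r[2],1))
    near=(X>.44)&(X<.55)&(Y>.25)&(Y<.35)
    rect(near&(Z>.1)&(Z<.112),"vase top"); rect(near&(Z>.005)&(Z<.014),"foot")
    pr=(X>.4)&(X<.72)&(Y>-.26)&(Y<.1)
    rect(pr&(Z>.0065)&(Z<.013),"board")
    rect(pr&(Z>.0065)&(Z<.013)&(X<.57)&(Y>-.06),"board mouth")
    L=pr&(Z>.0245)&(Z<.029)&(Y>-.05)
    rect(L&(Y<.015),"lip -y"); rect(L&(Y>.015),"lip +y")
    rect(pr&(Z>.07)&(Z<.1)&(Y>0),"anvil"); rect(pr&(Z>.18)&(Y>-.17),"trig top"); rect(pr&(Z>.18)&(Y<-.17),"grip top")
    # row edges of board: y-min/max per x
    for x in np.arange(.48,.58,.02):
        m=pr&(Z>.0065)&(Z<.013)&(abs(X-x)<.006)
        if m.any(): print("  x",round(x,2),Y[m].min().round(4),Y[m].max().round(4))
```

```text
top vase top 457 [495.3 308. ] [44.6 44.7] 10.3
top foot 263 [495.5 300. ] [107.9  99.5] 0.3
top board 4117 [560.4 -79.7] [320.  358.5] 0.3
top board mouth 1481 [485.   20.5] [158.9 169.5] 89.8
top lip -y 192 [616.7 -30.9] [117.2  50.5] 19.5
top lip +y 121 [619.2  47.5] [ 24.5 112.5] 82.6
top anvil 166 [629.1  40. ] [12.4 65.2] 83.3
top trig top 78 [ 616.8 -143.8] [19.  12.8] 0.0
top grip top 118 [ 612.4 -193.9] [15.4 27.4] 86.0
  x 0.48 -0.2489 0.0927
  x 0.5 -0.2383 0.0972
  x 0.52 -0.2395 0.0817
  x 0.54 -0.2581 0.0928
  x 0.56 -0.2506 0.0928
scene vase top 342 [493.9 308. ] [47.4 44.9] 10.7
scene foot 178 [491.9 295.9] [99.  93.4] 7.2
scene board 3663 [549.2 -70.8] [290.1 341.4] 0.6
scene board mouth 1198 [487.   21.2] [165.7 156.8] 0.2
scene lip -y 234 [622.4 -26.6] [22.9 90.5] 83.9
scene lip +y 180 [620.5  47.9] [ 22.2 108.8] 84.4
scene anvil 232 [629.1  40. ] [13.4 68.2] 84.5
scene trig top 97 [ 617.1 -143. ] [11.8 20.1] 80.7
scene grip top 121 [ 611.1 -192.7] [14.  28.5] 83.2
  x 0.48 -0.1093 0.0961
  x 0.5 -0.1007 0.0843
  x 0.52 -0.0238 0.0831
  x 0.54 -0.0259 0.0805
  x 0.56 -0.057 0.0801
```

```bash
python3 -m handwheel '[[[2.3,-2.5,0],-3,-1],[[4.6,-5,0],-6,-1],[[6.9,-7.5,0],-9,-1],[[9.2,-10,0],-12,-1],[[11.6,-12.5,0],-15.2,-1]]' 15 | tail -1
python3 -m handwheel '[[[2.9,-1.8,0],-3,-1],[[5.8,-3.6,0],-6,-1],[[8.7,-5.4,0],-9,-1],[[11.6,-7.2,0],-12,-1],[[14.4,-9.1,0],-15.2,-1]]'| tail -1
python3 -m handwheel '[[[3.3,-1,0],-3,-1],[[6.5,-2,0],-6,-1],[[9.8,-3,0],-9,-1],[[13,-4,0],-12,-1],[[16.3,-5,0],-15.2,-1]]'| tail -1
python3 -m handwheel '[[[3.4,-0.1,0],-3,-1],[[6.8,-0.2,0],-6,-1],[[10.2,-0.3,0],-9,-1],[[13.6,-0.4,0],-12,-1],[[17,-0.5,0],-15.2,-1]]'| tail -1
python3 -m handwheel '[[[3.4,0.8,0],-3,-1],[[6.8,1.6,0],-6,-1],[[10.2,2.4,0],-9,-1],[[13.6,3.2,0],-12,-1],[[16.6,4,0],-15.2,-1]]'
cat >> h.py <<'E'
def rect(W,m,l,n=""):
    p=(W[m][:,:2]*1000).astype(np.float32); r=cv2.minAreaRect(p); print(n,l,len(p),np.round(r[0],1),np.round(r[1],1),round(r[2],1))
E
python3 - <<'E'
from h import *
c=capture("wrist"); W=pts(c); cv2.imwrite("pics/w1.png",c["img"]); s=get_state(); print(s["t"],s["position"],s["tcp_rot"],s["joint_positions"],s["wrist_force"])
X,Y,Z=[W[...,i] for i in range(3)]
near=(X>.43)&(X<.56)&(Y>.24)&(Y<.37)
rect(W,near&(Z>.1)&(Z<.112),"top")
rect(W,near&(Z>.006)&(Z<.014),"foot")
for t in("vase",):
  for m in masks_of(t,c): print(m["p"],m["bbox"])
E
```

```text
width: 0.093
width: 0.0929
width: 0.093
width: 0.0929
t: 3.08
position: [0.4947, 0.3105, 0.2186]
tcp_rot: [180.0, -0.0, 100.6]
wrist_force: [1.0, -0.0, 1.1]
width: 0.0931
3.1333 [0.49584048 0.3141047  0.21842532] [ 1.79919489e+02 -9.27204312e-02  1.00896754e+02] [2.77785663e+01 2.38903476e+01 8.90713071e+01 7.10221749e-02
 6.69343942e+01 1.68541111e+01] [-3.91693272  0.36213913 -0.58482005]
 top 3429 [494.4 309. ] [44.1 44.2] 10.8
 foot 533 [489.6 335.3] [44.  10.3] 10.6
0.91 [195.1, 260.4, 262.6, 360.5]
0.76 [289.1, 175.5, 351.0, 268.9]
0.68 [388.4, 283.9, 445.5, 359.3]
0.2 [255.6, 399.5, 448.7, 475.2]
```

View pics/w1.png

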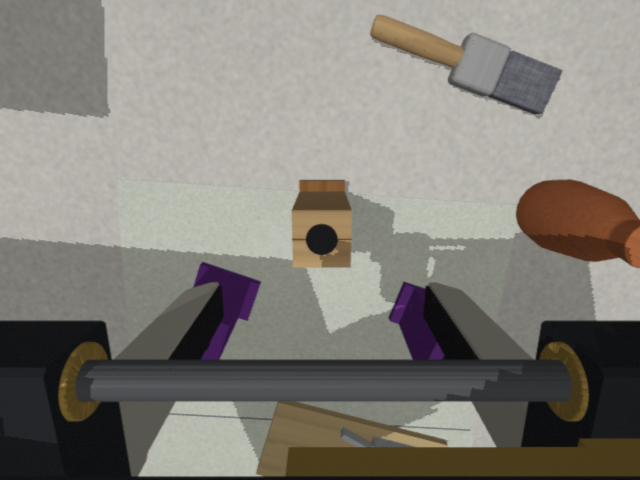

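The wrist picture shows the wooden vase upright at (322,225), with one foot ledge visible at (322,186), so its y is across the jaws. The purple ones are off to the sides. The fit gives centre (0.494, 0.309) and yaw 10.7°.

```bash
python3 -m handwheel '[[[0,0,0],0,-1],[[0,0,0],0,-1]]'
python3 -m handwheel '[[[0,0,3.5],0,-1],[[0,0,7],0,-1],[[0,0,10],0,-1],[[0,0,10],0,-1],[[0,0,10],0,-1]]'
```

```text
t: 3.35
position: [0.4942, 0.3077, 0.2185]
tcp_rot: [-180.0, 0.0, 100.4]
wrist_force: [-0.6, -0.4, -0.1]
width: 0.0934
t: 3.77
position: [0.4941, 0.3073, 0.1186]
tcp_rot: [-179.9, 0.0, 100.3]
wrist_force: [-0.1, 0.5, -0.1]
width: 0.0928
```

```bash
python3 -m handwheel '[[[0.15,0,3],0,-1],[[0.15,0,6],0,-1],[[0.15,0,7.5],0,-1],[[0.15,0,7.5],0,-1],[[0.15,0,7.5],0,-1]]'
python3 -m handwheel '[[[0,0,0],0,1],[[0,0,0],0,1],[[0,0,0],0,1],[[0,0,0],0,1],[[0,0,0],0,1]]' 20
python3 -m handwheel '[[[0,0,0],0,1],[[0,0,-3],0,1],[[0,0,-6],0,1],[[0,0,-9],0,1],[[0,0,-9],0,1]]'
```

```text
t: 4.18
position: [0.4952, 0.31, 0.0456]
tcp_rot: [179.9, -0.0, 100.4]
wrist_force: [0.2, 0.0, 0.2]
width: 0.0931
t: 4.6
position: [0.4944, 0.3099, 0.0442]
tcp_rot: [180.0, -0.0, 100.4]
wrist_force: [-0.9, 0.2, 0.3]
width: 0.0641
t: 5.02
position: [0.4965, 0.3111, 0.1392]
tcp_rot: [179.6, -0.1, 100.4]
wrist_force: [0.4, 0.5, 1.5]
width: 0.031
```

The fingers were still closing when I lifted, so the grip missed. I'll reopen and check that the vase still stands where it was.

```bash
python3 -m handwheel '[[[0,0,-2],0,-1],[[0,0,-4],0,-1],[[0,0,-6],0,-1],[[0,0,-8],0,-1],[[0,0,-8],0,-1]]'
python3 -m handwheel '[[[0,0,0],0,-1],[[0,0,0],0,-1],[[0,0,0],0,-1]]'
python3 - <<'E'
from h import *
c=capture("wrist"); W=pts(c); cv2.imwrite("pics/w2.png",c["img"]); s=get_state(); print(s["t"],s["position"],s["tcp_rot"],s["width"])
X,Y,Z=[W[...,i] for i in range(3)]
near=(X>.43)&(X<.56)&(Y>.24)&(Y<.37)
rect(W,near&(Z>.1)&(Z<.115),"top")
rect(W,near&(Z>.006)&(Z<.014),"foot")
print(np.nanpercentile(Z[near],[50,90,99]))
E
```

```text
t: 5.43
position: [0.4955, 0.3105, 0.2172]
tcp_rot: [179.7, -0.1, 100.4]
wrist_force: [-0.4, -0.1, -0.1]
width: 0.0601
t: 5.68
position: [0.4937, 0.3095, 0.2122]
tcp_rot: [-179.9, 0.0, 100.4]
wrist_force: [-0.7, -0.4, -0.8]
width: 0.0798
5.7333 [0.49377573 0.30955942 0.21232478] [-1.79886831e+02  3.31296503e-02  1.00395549e+02] 0.08388299985803259
 top 3607 [494.  308.9] [44.1 44.5] 10.0
 foot 548 [489.5 335.4] [42.6 10.4] 10.2
[0.31334843 0.32482152 0.33007941]
```

The vase did not move. I'll try again and allow more time for the fingers to close.

```bash
python3 -m handwheel '[[[0,0,4],0,-1],[[0,0,8],0,-1],[[0,0,12],0,-1],[[0,0,15],0,-1],[[0,0,17],0,-1]]' >/dev/null
python3 -m handwheel '[[[0,0,0],0,-1],[[0,0,0],0,0.2],[[0,0,0],0,1],[[0,0,0],0,1],[[0,0,0],0,1]]' 20
python3 -m handwheel '[[[0,0,0],0,1],[[0,0,0],0,1],[[0,0,0],0,1],[[0,0,0],0,1],[[0,0,0],0,1]]'
```

```text
t: 6.57
position: [0.4949, 0.3102, 0.0451]
tcp_rot: [179.9, -0.0, 100.4]
wrist_force: [0.1, 0.1, 0.3]
width: 0.071
t: 6.98
position: [0.4942, 0.3098, 0.0438]
tcp_rot: [180.0, -0.0, 100.4]
wrist_force: [-1.1, -0.5, 2.9]
width: 0.0439
```

```bash
python3 -m handwheel '[[[0,0,-2],0,1],[[0,0,-4],0,1],[[0,0,-6],0,1],[[0,0,-8],0,1],[[0,0,-8],0,1]]'
python3 -m handwheel '[[[-2,-0.1,0],0,1],[[-5,-0.3,0],0,1],[[-8,-0.5,0],0,1],[[-11.2,-0.7,0],0,1],[[-14.5,-0.9,0],0,1]]' | head -2
python3 -m handwheel '[[[-3.2,-0.2,0],3.2,1],[[-6.4,-0.4,0],6.4,1],[[-9.6,-0.6,0],9.6,1],[[-12.2,-0.8,0],13,1],[[-14.5,-0.9,0],16.4,1]]'
python3 -m handwheel '[[[0,0,0],0,1],[[0,0,0],0,1],[[0,0,0],0,1]]'
python3 - <<'E'
from h import *
s=get_state(); print(s["position"],s["tcp_rot"],s["width"])
for n in("top","wrist","scene"):
    c=capture(n); W=pts(c); cv2.imwrite(f"pics/{n}3.png",c["img"]); np.savez(f"{n}3.npz",W=W,img=c["img"])
    X,Y,Z=[W[...,i] for i in range(3)]
    pr=(X>.4)&(X<.72)&(Y>-.26)&(Y<.1)
    rect(W,pr&(Z>.0245)&(Z<.0295)&(X>.58)&(Y>-.05)&(Y<.0),"lip-y",n)
    rect(W,pr&(Z>.07)&(Z<.1)&(Y>0)&(X>.59),"anvil",n)
    rect(W,pr&(Z>.18)&(Z<.2)&(Y>-.17)&(X>.58),"trig",n); rect(W,pr&(Z>.18)&(Z<.2)&(Y<-.17)&(X>.58),"grip",n)
    rect(W,(abs(X-.529)<.05)&(abs(Y-.021)<.06)&(Z>.083)&(Z<.098),"foot",n)
E
```

```text
t: 7.4
position: [0.4957, 0.3106, 0.127]
tcp_rot: [179.7, -0.1, 100.4]
wrist_force: [0.7, 1.3, -1.8]
width: 0.0442
t: 7.82
position: [0.5109, 0.1643, 0.1224]
t: 8.23
position: [0.5283, 0.0195, 0.1225]
tcp_rot: [-179.9, 0.0, 83.8]
wrist_force: [0.3, 1.1, -1.7]
width: 0.0442
t: 8.48
position: [0.5284, 0.0218, 0.1229]
tcp_rot: [-179.9, -0.0, 84.0]
wrist_force: [0.1, -0.1, -1.9]
width: 0.0439
[0.52839557 0.02177024 0.12289867] [-1.79934385e+02 -6.58573793e-03  8.40473385e+01] 0.043889885614815764
top lip-y 0 [0. 0.] [0. 0.] 0.0
top anvil 2 [661.1  41.7] [1.8 0. ] -121.4
top trig 72 [ 617.1 -143.9] [12.4 19.3] 78.9
top grip 115 [ 611.9 -193.8] [14.7 26.9] 84.4
top foot 0 [0. 0.] [0. 0.] 0.0
wrist lip-y 3095 [629.1 -26.8] [23.2 75.8] 84.3
wrist anvil 3373 [627.7  40.5] [13.  65.4] 83.1
wrist trig 0 [0. 0.] [0. 0.] 0.0
wrist grip 0 [0. 0.] [0. 0.] 0.0
wrist foot 2111 [531.8  48. ] [11.  44.1] 84.3
scene lip-y 257 [626.2 -26.4] [23.  86.3] 83.3
scene anvil 230 [628.8  40.2] [13.3 67.7] 83.4
scene trig 94 [ 617.6 -143.4] [12.7 20.8] 87.0
scene grip 117 [ 612.5 -194. ] [15.8 29. ] 87.2
scene foot 235 [530.9  21. ] [64.5 45.2] 84.6
```

View pics/wrist3.png

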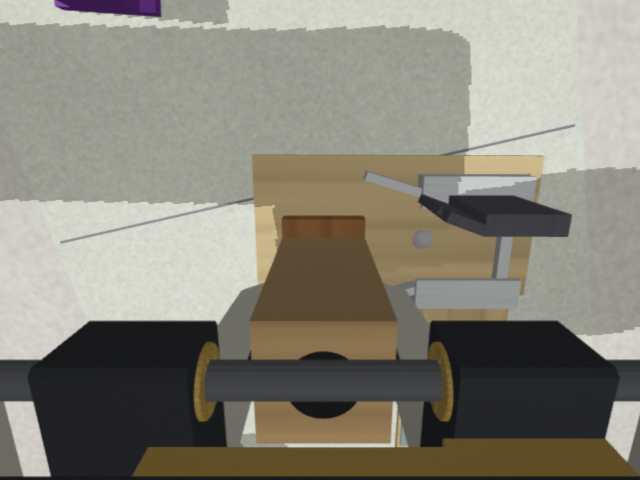

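The wrist picture shows the vase square above the board, bump at (422,239), -y lip at (467,293), anvil at (510,213). The fits agree: home is about (0.6328, 0.0102), yaw -5.9°, and the vase is within 0.5 mm of the centre line with 104 mm to slide. Lowering now.

```bash
python3 -m handwheel '[[[0,0,2.5],0,1],[[0,0,5],0,1],[[0,0,6],0,1],[[0,0,6.5],0,1],[[0,0,6.5],0,1]]'
python3 -m handwheel '[[[0,0,0.1],0,1],[[0,0,0.2],0,1],[[0,0,0.3],0,1],[[0,0,0.35],0,1],[[0,0,0.35],0,1]]'
python3 -m handwheel '[[[0,0,0],0,1],[[0,0,0],0,1]]'
```

```text
t: 9.05
position: [0.5285, 0.0217, 0.0581]
tcp_rot: [-179.9, 0.0, 84.0]
wrist_force: [-0.4, -0.4, -1.6]
width: 0.044
t: 9.47
position: [0.529, 0.0213, 0.0555]
tcp_rot: [180.0, -0.0, 84.0]
wrist_force: [-0.5, -0.8, -2.1]
width: 0.0438
t: 9.63
position: [0.5289, 0.0213, 0.0553]
tcp_rot: [180.0, -0.0, 84.0]
wrist_force: [0.5, 0.8, -1.2]
width: 0.044
```

```bash
python3 -m handwheel '[[[0,0,0.1],0,1],[[0,1,0.1],0,1],[[0,2,0.1],0,1],[[0,3,0.1],0,1],[[0,3.5,0.1],0,1]]'
python3 -m handwheel '[[[0,0.5,0],0,1],[[0,0.9,0],0,1],[[0,1.2,0],0,1],[[0,1.5,0],0,1],[[0,1.5,0],0,1]]'
python3 - <<'E'
from h import *
s=get_state(); print(s["position"],s["tcp_rot"],s["wrist_force"],s["width"])
c=capture("wrist"); W=pts(c); cv2.imwrite("pics/w4.png",c["img"])
X,Y,Z=[W[...,i] for i in range(3)]
rect(W,(abs(X-.585)<.06)&(abs(Y-.045)<.025)&(Z>.014)&(Z<.0225),"foot")
rect(W,(Z>.0245)&(Z<.0295)&(X>.58)&(Y>-.05)&(Y<.0),"lip-y")
E
```

```text
t: 10.05
position: [0.5646, 0.0175, 0.0542]
tcp_rot: [180.0, -0.0, 84.0]
wrist_force: [0.6, -0.5, -1.6]
width: 0.0442
t: 10.47
position: [0.5791, 0.016, 0.0543]
tcp_rot: [180.0, -0.0, 84.0]
wrist_force: [0.5, -0.3, -0.4]
width: 0.0437
[0.57911795 0.01601397 0.05428118] [ 1.79954008e+02 -1.48084101e-03  8.39949233e+01] [ 0.53280887 -0.27509678 -0.35719454] 0.043740607275834426
 foot 2416 [601.8  48.2] [29.3 83.1] 82.4
 lip-y 1 [634.7 -16. ] [0. 0.] 0.0
```

```bash
python3 -m handwheel '[[[0,0.4,0],0,1],[[0,0.8,0],0,1],[[0,1.2,0],0,1],[[0,1.6,0],0,1],[[0,1.6,0],0,1]]'
python3 -m handwheel '[[[0,0.4,0],0,1],[[0,0.8,0],0,1],[[0,1.2,0],0,1],[[0,1.6,0],0,1],[[0,1.6,0],0,1]]'
python3 -m handwheel '[[[0,0.4,0],0,1],[[0,0.8,0],0,1],[[0,1.2,0],0,1],[[0,1.6,0],0,1],[[0,1.6,0],0,1]]'
```

```text
t: 10.93
position: [0.5955, 0.0143, 0.0542]
tcp_rot: [179.9, -0.0, 84.0]
wrist_force: [0.6, -0.6, -0.9]
width: 0.044
t: 11.35
position: [0.6114, 0.0126, 0.0543]
tcp_rot: [179.9, -0.0, 84.0]
wrist_force: [1.6, -0.4, -1.0]
width: 0.0438
t: 11.77
position: [0.6274, 0.0109, 0.0543]
tcp_rot: [179.9, -0.0, 84.0]
wrist_force: [2.2, -0.8, -0.7]
width: 0.0435
```

```bash
python3 -m handwheel '[[[0,0.2,0],0,1],[[0,0.4,0],0,1],[[0,0.5,0],0,1],[[0,0.5,0],0,1]]'
python3 -m handwheel '[[[0,0.1,0],0,1],[[0,0.1,0],0,1]]'|sed -n '2p;4p'
python3 -m handwheel '[[[0,0.1,0],0,1],[[0,0.1,0],0,1]]'|sed -n '2p;4p'
```

```text
t: 12.1
position: [0.6313, 0.0105, 0.054]
tcp_rot: [-180.0, -0.0, 84.0]
wrist_force: [-0.2, 0.2, -1.2]
width: 0.0439
position: [0.6323, 0.0104, 0.0541]
wrist_force: [-0.1, -0.5, -1.2]
position: [0.6334, 0.0103, 0.0542]
wrist_force: [-0.7, -0.1, -2.3]
```

```bash
python3 -m handwheel '[[[0,0.1,0],0,1],[[0,0.1,0],0,1]]'|sed -n '2p;4p'
python3 -m handwheel '[[[0,0.1,0],0,1],[[0,0.1,0],0,1]]'|sed -n '2p;4p'
```

```text
position: [0.6339, 0.0103, 0.054]
wrist_force: [-1.4, 0.0, -0.3]
position: [0.634, 0.0103, 0.0539]
wrist_force: [-7.0, -0.0, 3.3]
```

```bash
python3 -m handwheel '[[[0,-0.1,0],0,1],[[0,-0.1,0],0,-0.3],[[0,-0.1,0],0,-0.3],[[0,-0.1,0],0,-0.3],[[0,-0.1,0],0,-0.3]]'
python3 -m handwheel '[[[0,0,-1],0,-0.3],[[0,0,-4],0,-0.3],[[0,0,-8],0,-0.3],[[0,0,-12],0,-0.3],[[0,0,-16],0,-0.3]]'
python3 - <<'E'
from h import *
s=get_state(); print(s["t"],s["position"],s["tcp_rot"],s["wrist_force"],s["width"])
for n in("wrist","scene"):
    c=capture(n); W=pts(c); cv2.imwrite(f"pics/{n}5.png",c["img"])
    X,Y,Z=[W[...,i] for i in range(3)]
    rect(W,(abs(X-.633)<.04)&(abs(Y-.01)<.045)&(Z>.108)&(Z<.122),"vase top",n)
    rect(W,(Z>.0245)&(Z<.0295)&(X>.58)&(Y>-.05)&(Y<.0),"lip-y",n)
    rect(W,(Z>.07)&(Z<.1)&(Y>0.028)&(X>.59)&(X<.7)&(Y<.1),"anvil",n)
    for m in masks_of("pad",c)[:3]:
        w=W[m["region"]]; print(n,"pad",m["p"],m["bbox"],np.nanpercentile(w,[2,50,98],axis=0).round(4).tolist())
E
```

```text
t: 13.18
position: [0.6346, 0.0102, 0.0544]
tcp_rot: [179.9, -0.0, 84.0]
wrist_force: [-0.4, 0.5, 0.4]
width: 0.0596
t: 13.6
position: [0.634, 0.0102, 0.2169]
tcp_rot: [180.0, -0.0, 84.0]
wrist_force: [0.9, 0.0, 0.2]
width: 0.0607
13.6 [0.63400899 0.01022922 0.21688863] [ 1.79969330e+02 -1.80648195e-03  8.39947881e+01] [0.8845588  0.02419404 0.19986397] 0.06065009472255106
wrist vase top 3793 [634.4   9.5] [44.6 44.2] 84.0
wrist lip-y 381 [629.1 -26.6] [22.4 74.7] 83.9
wrist anvil 1734 [627.8  39.4] [15.2 64.6] 82.8
scene vase top 454 [633.4   9.3] [45.3 49.4] 83.8
scene lip-y 191 [634.7 -33.5] [73.3 39.9] 27.1
scene anvil 270 [628.   38.5] [16.3 68.6] 83.3
scene pad 0.72 [203.2, 270.3, 222.3, 282.9] [[0.6144, -0.0683, 0.039], [0.6288, -0.0498, 0.0605], [0.6432, -0.0431, 0.0726]]
```

View pics/wrist5.png

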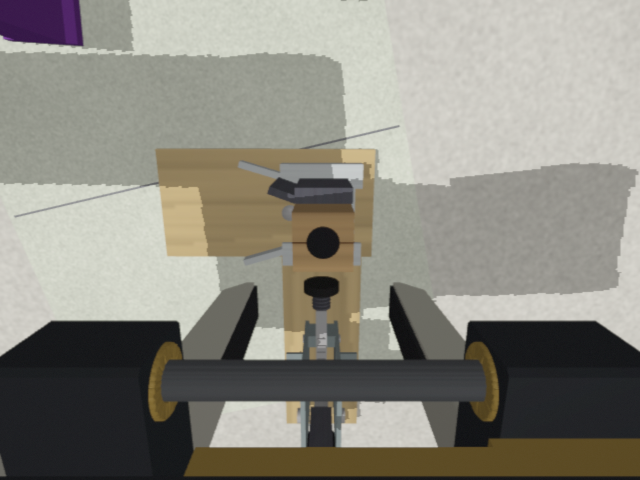

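The wrist picture shows the vase home against the stop at (322,240). The bump is visible behind it at (288,213), the pad face at (321,287) with a gap, and the trigger at (320,430). Vase x is about +1.6 mm. Now I close the fingers and go to the trigger's front.

```bash
python3 -m handwheel '[[[-3,0,0],0,1],[[-6,0,0],0,1],[[-9,-0.1,0],0,1],[[-12,-0.1,0],0,1],[[-13.2,-0.1,0],0,1]]' 20
python3 -m handwheel '[[[0,0,0],0,1],[[0,0,0],0,1],[[0,0,2],0,1],[[0,0,4],0,1],[[0,0,5.2],0,1]]'
python3 -m handwheel '[[[0,0,0],0,1],[[0,0,0],0,1]]'
python3 - <<'E'
from h import *
s=get_state(); p=s["position"]-[.6328,.0102,0]; print("press x,y",p@[.9947,-.103,0],p@[.103,.9947,0],s["wrist_force"],s["ft_torque"])
for n in("wrist","scene"):
    c=capture(n); cv2.imwrite(f"pics/{n}6.png",c["img"])
    if n=="scene":
        W=pts(c);X,Y,Z=[W[...,i] for i in range(3)]
        rect(W,(X>.58)&(X<.66)&(Y>-.17)&(Y<-.13)&(Z>.185)&(Z<.2),"trig")
E
```

```text
t: 14.22
position: [0.6182, -0.1239, 0.2124]
tcp_rot: [-179.8, 0.0, 83.9]
wrist_force: [0.3, -0.3, 0.5]
width: 0.0314
t: 14.63
position: [0.6188, -0.1191, 0.1599]
tcp_rot: [-179.9, -0.0, 84.1]
wrist_force: [-0.3, -0.1, 0.2]
width: 0.0014
t: 14.8
position: [0.6195, -0.12, 0.1619]
tcp_rot: [-179.9, -0.0, 84.1]
wrist_force: [-0.1, -0.4, -0.3]
width: 0.0002
press x,y 0.00015666172850986815 -0.13083290923411411 [-0.0782681  -0.39490021 -0.26372327] [ 0.00295616 -0.00895004  0.01751223]
 trig 0 [0. 0.] [0. 0.] 0.0
```

View pics/wrist6.png

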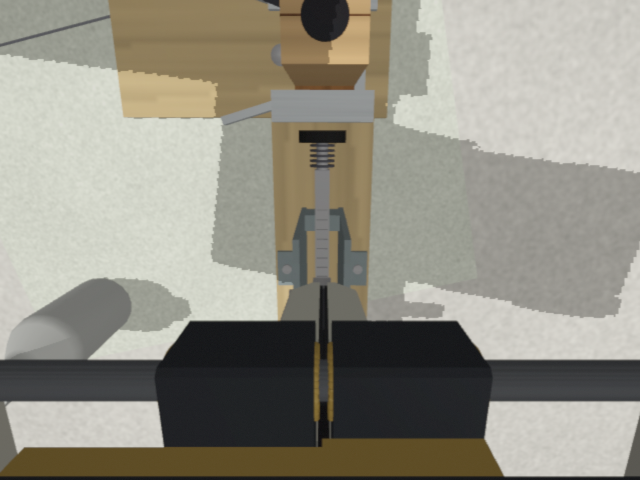

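The wrist picture shows the closed fingers just in front of the trigger, with pad at (322,136), spring and toothed ram in view. First pump.

```bash
cat >> h.py <<'E'
def rep(cam=True):
    s=get_state(); p=s["position"]-[.6328,.0102,0]; f=s["wrist_force"]@[.103,.9947,0]
    o="t %.2f y %.1fmm z %.1f Fy %.1f"%(s["t"],1000*(p@[.103,.9947,0]),1000*p[2],f)
    if cam:
        W=pts(capture("wrist"))-[.6328,.0102,0]; y=W@[.103,.9947,0]; x=W@[.9947,-.103,0]; z=W[...,2]
        m=(abs(x)<.015)&(z>.058)&(z<.08)&(y<-.0235)&(y>-.09)
        o+=" padfront %.1f n %d"%(1000*np.nanpercentile(y[m],99),m.sum())
    print(o)
E
python3 -c "from h import *;rep()"
python3 -m handwheel '[[[-0.5,0,0],0,1],[[-0.9,0,0],0,1],[[-1.2,0,0],0,1],[[-1.4,0,0],0,1],[[-1.4,0,0],0,1]]'; python3 -c "from h import *;rep(0)"
python3 -m handwheel '[[[-0.3,0,0],0,1],[[-0.6,0,0],0,1],[[-0.9,0,0],0,1],[[-0.9,0,0],0,1]]'>/dev/null; python3 -c "from h import *;rep(1)"
python3 -m handwheel '[[[-0.2,0,0],0,1],[[-0.4,0,0],0,1],[[-0.6,0,0],0,1],[[-0.6,0,0],0,1]]'>/dev/null; python3 -c "from h import *;rep(1)"
```

```text
t 14.90 y -131.4mm z 163.2 Fy 0.0 padfront -54.5 n 1178
t: 15.37
position: [0.6182, -0.1353, 0.1625]
tcp_rot: [180.0, -0.0, 84.0]
wrist_force: [-0.5, 3.7, 2.3]
width: 0.0005
t 15.37 y -146.2mm z 162.5 Fy 3.6
t 15.70 y -154.6mm z 162.0 Fy 5.6 padfront -49.8 n 1483
t 16.08 y -160.2mm z 161.5 Fy 7.8 padfront -45.7 n 1643
```

```bash
python3 -m handwheel '[[[-0.15,0,0],0,1],[[-0.15,0,0],0,1]]'>/dev/null; python3 -c "from h import *;rep(1)"
python3 -m handwheel '[[[0.8,0,0],0,1],[[1.6,0,0],0,1],[[2.3,0,0],0,1],[[2.3,0,0],0,1],[[2.3,0,0],0,1]]'>/dev/null; python3 -c "from h import *;rep(1)"
python3 -m handwheel '[[[-0.5,0,0],0,1],[[-1,0,0],0,1],[[-1.5,0,0],0,1],[[-1.9,0,0],0,1],[[-2,0,0],0,1]]'>/dev/null; python3 -c "from h import *;rep(1)"
python3 -m handwheel '[[[-0.2,0,0],0,1],[[-0.25,0,0],0,1],[[-0.25,0,0],0,1]]'>/dev/null; python3 -c "from h import *;rep(1)"
```

```text
t 16.30 y -161.5mm z 161.4 Fy 8.5 padfront -44.9 n 1702
t 16.77 y -139.0mm z 162.2 Fy -0.1 padfront -44.8 n 1486
t 17.23 y -159.2mm z 161.6 Fy 8.7 padfront -32.7 n 2089
t 17.53 y -161.2mm z 161.6 Fy 7.5 padfront -31.2 n 2189
```

```bash
python3 -m handwheel '[[[0.8,0,0],0,1],[[1.6,0,0],0,1],[[2.25,0,0],0,1],[[2.25,0,0],0,1],[[2.25,0,0],0,1]]'>/dev/null; python3 -c "from h import *;rep(1)"
python3 -m handwheel '[[[-0.4,0,0],0,1],[[-0.8,0,0],0,1],[[-1.2,0,0],0,1],[[-1.2,0,0],0,1]]'>/dev/null; python3 -c "from h import *;rep(1)"
python3 -m handwheel '[[[-0.3,0,0],0,1],[[-0.5,0,0],0,1],[[-0.5,0,0],0,1]]'>/dev/null; python3 -c "from h import *;rep(1)"
python3 -m handwheel '[[[-0.1,0,0],0,1],[[-0.2,0,0],0,1],[[-0.2,0,0],0,1]]'>/dev/null; python3 -c "from h import *;rep(1)"
```

```text
t 18.00 y -139.1mm z 162.2 Fy 0.7 padfront -31.1 n 1908
t 18.38 y -151.6mm z 162.2 Fy 4.5 padfront -24.0 n 2343
t 18.68 y -155.9mm z 161.8 Fy 6.2 padfront -23.7 n 2254
t 18.98 y -157.5mm z 161.6 Fy 7.3 padfront -23.7 n 2240
```

```bash
cat >> h.py <<'E'
def prof(name):
    c=capture("wrist"); cv2.imwrite(name,c["img"]); W=pts(c)-[.6328,.0102,0]; y=W@[.103,.9947,0]*1000; x=W@[.9947,-.103,0]*1000; z=W[...,2]*1000
    m=(abs(x)<5)&(z>50)&(z<100)&(y<-15)&(y>-75)
    print([(int(b),round(float(np.max(z[m&(abs(y-b)<.6)])))) for b in range(-75,-15) if (m&(abs(y-b)<.6)).any()])
    m=(abs(x)<40)&(z>108)&(z<122)&(abs(y)<45)
    r=cv2.minAreaRect(np.stack([x[m],y[m]],1).astype(np.float32)); print("vase top x,y",np.round(r[0],1),np.round(r[1],1),m.sum())
E
python3 -m handwheel '[[[-0.2,0,0],0,1],[[-0.4,0,0],0,1],[[-0.4,0,0],0,1]]'>/dev/null; python3 -c "from h import *;rep(0);prof('pics/p1.png');img=cv2.imread('pics/p1.png');cv2.imwrite('pics/p1c.png',cv2.resize(img[0:330,200:450],None,fx=1.8,fy=1.8))"
```

```text
t 19.28 y -161.0mm z 161.4 Fy 10.7
[(-75, 62), (-74, 62), (-73, 62), (-72, 64), (-71, 64), (-70, 62), (-69, 63), (-68, 63), (-67, 61), (-66, 62), (-65, 63), (-64, 62), (-63, 62), (-62, 62), (-61, 62), (-60, 62), (-59, 62), (-58, 62), (-57, 62), (-56, 62), (-55, 61), (-54, 62), (-53, 62), (-52, 63), (-51, 62), (-50, 62), (-49, 62), (-48, 62), (-47, 62), (-46, 62), (-45, 66), (-44, 66), (-43, 63), (-42, 64), (-41, 65), (-40, 65), (-39, 60), (-38, 65), (-37, 64), (-36, 62), (-35, 65), (-34, 65), (-33, 64), (-32, 65), (-31, 65), (-30, 64), (-29, 73), (-28, 72), (-27, 72), (-26, 72), (-25, 73), (-24, 73), (-23, 73), (-22, 73), (-21, 100), (-20, 100)]
vase top x,y [0. 0.] [0. 0.] 0
```

View pics/p1c.png

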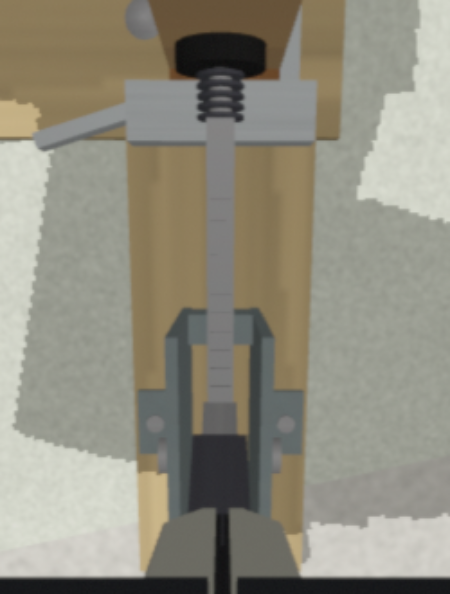

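The crop shows the pad (220,55) against the vase, its spring (220,95) only slightly compressed, and the trigger at the end of its stroke. I'll let it back, then make the last pump in small steps while tracking spring length and force.

```bash
cat >> h.py <<'E'
def spr():
    rep(0)
    c=capture("wrist"); W=pts(c)-[.6328,.0102,0]; y=W@[.103,.9947,0]*1000; x=W@[.9947,-.103,0]*1000; z=W[...,2]*1000
    m=(abs(x)<6)&(y<-22)&(y>-70)
    a=y[m&(z>64.3)&(z<68)&(y>-62)]; d=y[m&(z>70.5)&(z<76)]
    hist=np.sort(a); print("  springback %.1f discback %.1f len %.1f"%(np.percentile(hist,1),np.percentile(d,1),np.percentile(d,1)-np.percentile(hist,1)))
E
python3 -c "from h import *;spr()"
python3 -m handwheel '[[[0.8,0,0],0,1],[[1.6,0,0],0,1],[[2.25,0,0],0,1],[[2.25,0,0],0,1],[[2.25,0,0],0,1]]'>/dev/null; python3 -c "from h import *;spr()"
python3 -m handwheel '[[[-0.2,0,0],0,1],[[-0.4,0,0],0,1],[[-0.4,0,0],0,1]]'>/dev/null; python3 -c "from h import *;spr()"
python3 -m handwheel '[[[-0.15,0,0],0,1],[[-0.3,0,0],0,1],[[-0.3,0,0],0,1]]'>/dev/null; python3 -c "from h import *;spr()"
```

```text
t 19.33 y -161.0mm z 161.4 Fy 10.9
  springback -44.4 discback -28.7 len 15.7
t 19.80 y -139.7mm z 162.2 Fy -0.1
  springback -44.2 discback -28.7 len 15.4
t 20.10 y -144.2mm z 162.3 Fy 1.1
  springback -44.8 discback -28.8 len 16.0
t 20.40 y -147.1mm z 162.3 Fy 2.5
  springback -44.6 discback -28.8 len 15.8
```

```bash
python3 -m handwheel '[[[-0.1,0,0],0,1],[[-0.2,0,0],0,1],[[-0.2,0,0],0,1]]'>/dev/null; python3 -c "from h import *;spr()"
python3 -m handwheel '[[[-0.1,0,0],0,1],[[-0.2,0,0],0,1],[[-0.2,0,0],0,1]]'>/dev/null; python3 -c "from h import *;spr()"
```

```text
t 20.70 y -148.6mm z 162.2 Fy 6.1
  springback -44.0 discback -28.8 len 15.2
t 21.00 y -150.1mm z 162.2 Fy 8.2
  springback -37.5 discback -28.6 len 8.9
```

```bash
python3 -c "from h import *;prof('pics/p2.png')"
python3 -m handwheel '[[[-0.1,0,0],0,1],[[-0.2,0,0],0,1],[[-0.2,0,0],0,1]]'>/dev/null; python3 -c "from h import *;spr();prof('pics/p2.png')"
```

```text
[(-75, 62), (-74, 62), (-73, 64), (-72, 64), (-71, 62), (-70, 62), (-69, 61), (-68, 62), (-67, 62), (-66, 62), (-65, 62), (-64, 62), (-63, 62), (-62, 62), (-61, 62), (-60, 62), (-59, 61), (-58, 63), (-57, 63), (-56, 62), (-55, 62), (-54, 62), (-53, 62), (-52, 62), (-51, 61), (-50, 62), (-49, 62), (-48, 62), (-47, 62), (-46, 62), (-45, 65), (-44, 65), (-43, 59), (-42, 64), (-41, 64), (-40, 64), (-39, 60), (-38, 64), (-37, 65), (-36, 62), (-35, 65), (-34, 65), (-33, 64), (-32, 61), (-31, 65), (-30, 65), (-29, 72), (-28, 72), (-27, 72), (-26, 73), (-25, 73), (-24, 73), (-23, 73), (-22, 72), (-21, 100), (-20, 100)]
vase top x,y [  1.5 -17.1] [ 8.3 44.1] 1910
t 21.35 y -151.8mm z 162.1 Fy 9.1
  springback -44.5 discback -28.6 len 15.8
[(-75, 61), (-74, 62), (-73, 62), (-72, 64), (-71, 63), (-70, 62), (-69, 61), (-68, 61), (-67, 62), (-66, 62), (-65, 61), (-64, 61), (-63, 62), (-62, 62), (-61, 62), (-60, 61), (-59, 61), (-58, 62), (-57, 62), (-56, 62), (-55, 62), (-54, 62), (-53, 62), (-52, 62), (-51, 62), (-50, 62), (-49, 61), (-48, 62), (-47, 62), (-46, 62), (-45, 64), (-44, 66), (-43, 62), (-42, 64), (-41, 64), (-40, 64), (-39, 60), (-38, 64), (-37, 64), (-36, 63), (-35, 65), (-34, 65), (-33, 65), (-32, 60), (-31, 65), (-30, 65), (-29, 72), (-28, 72), (-27, 73), (-26, 72), (-25, 73), (-24, 73), (-23, 72), (-22, 73), (-21, 100), (-20, 100)]
vase top x,y [  1.5 -18. ] [ 6.6 44. ] 1580
```

The drawn spring does not shorten, so its length tells me nothing. I'll track the tooth marks on the rod against the pad instead, using the free-state picture as reference.

```bash
cat > tm.py <<'E'
from h import *
def line(img,c,tcp_now,tcp):
    # sample rod top line (z=.062) in press y, camera shifted with the tool
    ys=np.arange(-125,-15,.25)/1000; out=[]
    for xx in (-.003,-.002,-.001,0,.001,.002,.003):
        P=np.array([.6328,.0102,.0620])+np.outer(ys,[.103,.9947,0])+xx*np.array([.9947,-.103,0])-(np.array(tcp)-tcp_now)
        uv=cv2.projectPoints(P,np.array(c["rvec"],float),np.array(c["tvec"],float),np.array(c["mtx"],float),None)[0][:,0].astype(np.float32)
        g=cv2.cvtColor(img,cv2.COLOR_BGR2GRAY).astype(np.float32)
        out.append(cv2.remap(g,uv[:,0].reshape(1,-1),uv[:,1].reshape(1,-1),cv2.INTER_LINEAR)[0])
    a=np.mean(out,0); return ys*1000,a-cv2.GaussianBlur(a.reshape(1,-1),(0,0),12)[0]
def best(ya,ref,cur,lo,hi,s0,s1):
    # shift s maximising NCC of ref segment [lo,hi] within cur
    k=(ya>=lo)&(ya<=hi); r=ref[k]; res=[]
    for s in np.arange(s0,s1,.25):
        q=np.interp(ya[k]+s,ya,cur); res.append((np.corrcoef(r,q)[0,1],s))
    return sorted(res,reverse=True)[:6]
def run(cur=None,tcp=None):
    c=capture("wrist"); tn=get_state()["position"]
    U=np.array([.6328,.0102,0]); w6=U+np.array([.103,.9947,0])*-.1308+np.array([0,0,.1625])
    ref=line(cv2.imread("pics/wrist6.png"),c,tn,w6)
    y,a=ref; b=line(c["img"],c,tn,tn)[1] if cur is None else line(cv2.imread(cur),c,tn,tcp)[1]
    f=lambda L:[(round(float(p),2),round(float(s),2)) for p,s in L]
    print("pad shift",f(best(y,a,b,-78,-56,25,40))); print("ram shift",f(best(y,a,b,-104,-80,25,48)))
E
python3 - <<'E'
from tm import *
U=np.array([.6328,.0102,0]); Y=np.array([.103,.9947,0])
print("pump3 end (TCP -161.0)"); run("pics/p1.png",U+Y*-.161+np.array([0,0,.1614]))
print("now"); rep(0); run()
E
```

```text
pump3 end (TCP -161.0)
pad shift [(0.84, 33.0), (0.84, 33.25), (0.71, 33.5), (0.7, 32.75), (0.62, 36.5), (0.58, 36.25)]
ram shift [(0.98, 34.5), (0.98, 34.25), (0.96, 34.0), (0.96, 34.75), (0.95, 33.75), (0.94, 33.5)]
now
t 21.50 y -151.7mm z 162.1 Fy 9.8
pad shift [(0.9, 33.25), (0.84, 33.5), (0.82, 33.0), (0.65, 36.5), (0.64, 33.75), (0.63, 36.75)]
ram shift [(0.99, 34.75), (0.97, 34.5), (0.96, 34.25), (0.95, 34.0), (0.94, 33.75), (0.93, 33.5)]
```

```bash
cat >> tm.py <<'E'
def strip(img,c,tn,tcp):
    ys=np.arange(-125,-15,1/7)/1000; xs=np.arange(-10,10,1/7)/1000
    Yg,Xg=np.meshgrid(ys,xs); P=np.array([.6328,.0102,.062])+Yg[...,None]*[.103,.9947,0]+Xg[...,None]*[.9947,-.103,0]-(np.array(tcp)-tn)
    uv=cv2.projectPoints(P.reshape(-1,3),np.array(c["rvec"],float),np.array(c["tvec"],float),np.array(c["mtx"],float),None)[0].reshape(*Yg.shape,2).astype(np.float32)
    return cv2.remap(img,uv[...,0],uv[...,1],cv2.INTER_CUBIC)
E
python3 - <<'E'
from tm import *
U=np.array([.6328,.0102,0]); Y=np.array([.103,.9947,0]); c=capture("wrist"); tn=get_state()["position"]; cv2.imwrite("pics/now1.png",c["img"])
S=[strip(cv2.imread("pics/wrist6.png"),c,tn,U+Y*-.1308+np.array([0,0,.1625])),strip(cv2.imread("pics/p1.png"),c,tn,U+Y*-.161+np.array([0,0,.1614])),strip(c["img"],c,tn,tn)]
for s in S:
    for k in range(-120,-15,10): cv2.line(s,((k+125)*7,0),((k+125)*7,8),(0,0,255),1)
o=np.vstack(S); o=cv2.convertScaleAbs(o,alpha=1.6); cv2.imwrite("pics/strips.png",o[:, :800]); print(o.shape)
E
```

```text
(420, 770, 3)
```

View pics/strips.png

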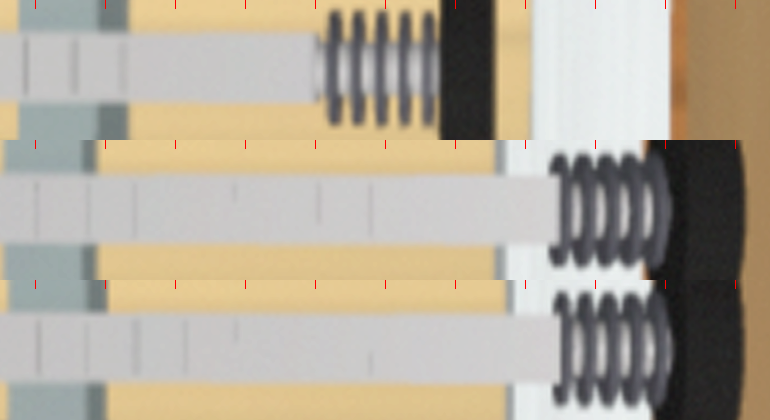

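The strips are clear. In the free state (top), the rod end sits at px 316 with the first coil at 333. Now (bottom) the rod end is at 561 and the coil at 558, which is 20 px at 7 px/mm, so the pad is about 2.9 mm in. Another 4 mm or so of ram is needed, in steps.

```bash
cat >> tm.py <<'E'
def save(n):
    c=capture("wrist"); cv2.imwrite(f"pics/{n}.png",c["img"]); tn=get_state()["position"]
    s=strip(c["img"],c,tn,tn); cv2.imwrite(f"pics/{n}_s.png",s)
    b=cv2.imread("pics/base_s.png"); b=s if b is None else b
    g=lambda i:cv2.cvtColor(i,cv2.COLOR_BGR2GRAY)[45:95,:].astype(np.float32).mean(0)
    hp=lambda v:v-cv2.GaussianBlur(v.reshape(1,-1),(0,0),8)[0]
    A,B=hp(g(b)),hp(g(s)); r=[]
    for d in range(-20,60): 
        x=np.arange(110,480); r.append((np.corrcoef(A[x],B[x+d])[0,1],d/7))
    print("ram shift vs base mm",[(round(float(p),2),round(float(d),2)) for p,d in sorted(r,reverse=True)[:4]])
E
cp pics/now1.png pics/base.png; python3 -c "
from tm import *
save('base')"
python3 -m handwheel '[[[-0.1,0,0],0,1],[[-0.2,0,0],0,1],[[-0.2,0,0],0,1]]'>/dev/null; python3 -c "
from tm import *
rep(0);save('k1')"
python3 -m handwheel '[[[-0.1,0,0],0,1],[[-0.15,0,0],0,1],[[-0.15,0,0],0,1]]'>/dev/null; python3 -c "
from tm import *
rep(0);save('k2')"
```

```text
ram shift vs base mm [(1.0, 0.0), (0.94, -0.14), (0.94, 0.14), (0.79, -0.29)]
t 21.90 y -153.5mm z 161.9 Fy 10.9
ram shift vs base mm [(0.73, 1.0), (0.72, 1.14), (0.65, 0.86), (0.64, 1.29)]
t 22.20 y -154.7mm z 161.8 Fy 12.6
ram shift vs base mm [(0.82, 1.71), (0.82, 1.57), (0.73, 1.86), (0.72, 1.43)]
```

```bash
python3 -m handwheel '[[[-0.1,0,0],0,1],[[-0.2,0,0],0,1],[[-0.2,0,0],0,1]]'>/dev/null; python3 -c "
from tm import *
rep(0);save('k3')"
python3 -m handwheel '[[[-0.1,0,0],0,1],[[-0.18,0,0],0,1],[[-0.18,0,0],0,1]]'>/dev/null; python3 -c "
from tm import *
rep(0);save('k4')
S=[cv2.imread('pics/%s_s.png'%n) for n in('base','k3','k4')]
cv2.imwrite('pics/strips2.png',cv2.convertScaleAbs(np.vstack(S),alpha=1.6))"
```

```text
t 22.50 y -156.4mm z 161.6 Fy 13.2
ram shift vs base mm [(0.61, 3.0), (0.59, 2.86), (0.56, 3.14), (0.51, 2.71)]
t 22.80 y -157.8mm z 161.4 Fy 15.8
ram shift vs base mm [(0.6, 3.86), (0.58, 4.0), (0.55, -2.86), (0.55, 3.71)]
```

View pics/strips2.png

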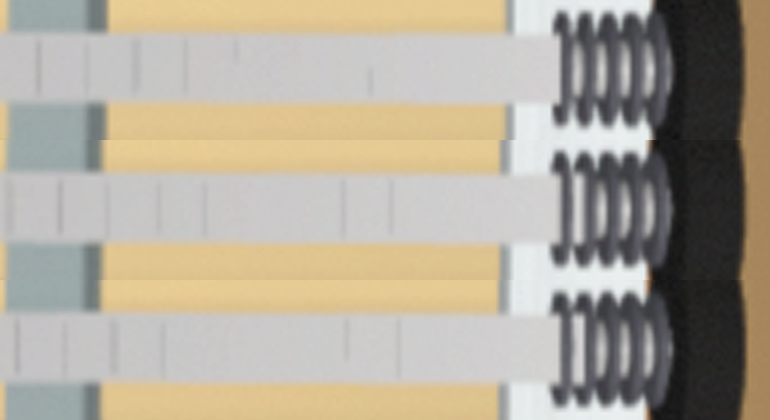

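Pad compression comes to about 6.8 mm from the teeth and about 7.3 mm from the force, near mid-window. In the bottom strip the rod end is visible inside the coils at px 586. I'll hold, make a final check and hand in.

```bash
python3 -m handwheel '[[[0,0,0],0,1],[[0,0,0],0,1],[[0,0,0],0,1],[[0,0,0],0,1],[[0,0,0],0,1]]'
python3 - <<'E'
from tm import *
rep(0); save('k5')
for n in("scene","top"):
    c=capture(n); W=pts(c)-[.6328,.0102,0]; y=W@[.103,.9947,0]*1000; x=W@[.9947,-.103,0]*1000; z=W[...,2]*1000
    m=(abs(x)<40)&(abs(y)<45)&(z>108)&(z<121); 
    if m.sum()>20: print(n,"vase top",cv2.minAreaRect(np.stack([x[m],y[m]],1).astype(np.float32)))
    for t in("round_vase","glue","glue_brush"):
        for q in masks_of(t,c)[:1]: print(n,t,round(q["p"],2),np.nanmedian(pts(c)[q["region"]],0).round(3))
E
```

```text
t: 23.27
position: [0.6167, -0.1468, 0.1614]
tcp_rot: [-180.0, -0.2, 84.0]
wrist_force: [3.9, 15.0, -1.1]
width: 0.0002
t 23.27 y -157.8mm z 161.4 Fy 15.3
ram shift vs base mm [(0.86, 4.0), (0.83, 3.86), (0.78, 4.14), (0.71, 3.71)]
scene vase top ((1.6920795440673828, 1.1444320678710938), (45.22910690307617, 48.151527404785156), 89.76097106933594)
scene round_vase 0.93 [0.73  0.346 0.075]
scene glue 0.55 [ 0.432 -0.163  0.053]
scene glue_brush 0.61 [0.618 0.464 0.018]
top vase top ((3.091978073120117, 1.335641860961914), (46.26473617553711, 43.96615219116211), 0.4019071161746979)
top round_vase 0.79 [0.701 0.342 0.089]
top glue 0.38 [0.624 0.013 0.114]
top glue_brush 0.56 [0.61  0.465 0.019]
```

Everything checks out: vase at about x +1.7, y +1.1 mm, pad about 6.9 mm in, trigger held. (The top camera's low-confidence "glue" at 0.38 is really the vase; the scene camera sees the glue unmoved.)

```bash
python3 -c "
from bench import *
print(close_job())"
```

```text
the job is handed in; nothing more can be done
None
```

The vase is home on the rail with the pad pressing on it, and the arm is still holding the trigger squeezed. I handed the job in at about 23 s; it gave no verdict.

**What I did:** The first grasp closed too late and missed, but the vase did not move, so I gripped it again. I slid it under the lips until it stopped against the end stop at about 7 N, and saw the bump up behind its foot. Three pumps brought the pad onto the vase, and I stopped the fourth part-way and held it.

**Last checks:**

| Check | Reading |
|---|---|
| Vase along the rail | about +1.7 mm (scene camera), +3.1 mm (top camera, coarser, partly hidden), limit +4 mm |
| Vase across the rail | about +1.1 to +1.3 mm, limit 4 mm |
| Pad pressed in | about 6.9 mm from the rod's tooth marks, about 7 mm from the force; window 4.5 to 10.5 mm |
| Push on the trigger | steady at about 15 N, about 0.27 rad |
| Round vase, brush | unmoved |
| Glue | unmoved to within about 5 mm in the scene camera |

**Where checks disagreed:** My first pad gauge, the length of the drawn spring, never changed, so I used the tooth marks instead. The top camera's low-confidence (0.38) "glue" find was really the vase on the press.

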